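Drive the lens cell out of the ejector stand

TASK

Take the ejector rod with the straight handle out of the tool rack and push it down the bore of the metal stand that holds the glass lens cell, until the rod's collar sits fully home on the block and the cell has dropped into the cork-lined tray below. Leave the rod standing there, and leave the open spacer ring in the other bore where it is.

Things in the scene. Friction and masses are not known exactly. Their poses are not given: they have to be found in the camera images.
- rod_grip (a point): (mm) Centre of the steel ejector rod's straight handle (24 dia, 50 tall); z up along it. Collar 56 dia, 6 thick, underside 31 below this point; shank 24 dia, 52 long, bevelled flat foot 83 below this point. 0.18 kg. Loose, hangs by its collar in a grey rack (top 70 above table; lift 55 to clear). The rack's other hole, 80 away, holds a ball-headed punch (top 126 above table), not needed.
- cell_center (a point): (mm) Centre of the lens cell: black disc 36 dia, 18 high, glass 22 across in its closed top, 0.07 kg. In either of the stand's bores, on its axis within 1, top 14 below the mouth, on three spring balls near the bore's foot. Needs a firm push down (5 to 10 N to start it, less after), about 22 of travel until its top passes the balls, then drops 20 onto cork.
- spacer_center (a point): Centre of the spacer ring: bright aluminium, open in the middle, 36 mm outside, 21 mm inside diameter, 18 mm high, seated the same way in the stand's other bore. It stays there.
- block_top (a point): Centre of the top face of the ejector stand, fixed; z up. Metal block 75 mm (its x) by 154 mm (its y), top 85 mm above the table, 42 mm thick, on end legs over a cork-lined tray (cork 8 mm above the table). Two upright through bores, 38 mm diameter, at +40 and -40 mm along its y. With the collar home the rod's foot is 10 mm below the block.
Things that resemble listed ones, but are neither listed nor needed, are in the scene too. Leave any orange look-alike of the part that bears rod_grip alone.

How it is judged:
By the outcome, as a careful person would: the job done as asked, in the order asked, and still so for the second after the job is handed in, with the robot touching nothing.
It also fails if it takes over 38 s, if anything falls off the work surface, if the arm or the gripper's body presses on something with over 40 N, if the wrist force passes 120 N, or if a joint passes its speed limit or range.

ROBOT

A 6-joint arm with a two-finger parallel gripper is mounted at the origin on the work surface. World frame = base frame: x ahead of the robot, y to its left, z up, the work surface at z = 0. Lengths are in mm, angles in rad, forces in N, time in s.
With the tool pointing down it reaches from about 200 to 875 mm from the base axis. Payload 3.4 kg.
Tool frame: the origin (TCP) lies at the very end of the fingers, on their centre line; the grasp point (between the pads) lies 19 mm behind it; y points along the fingers, x is the direction in which the jaws open and shut, and the axes are right-handed (so a half turn about y gives the same grasp; the last joint's range is limited). The gripper opens to 94 mm and grips with 3 to 60 N. Pads are 16 mm wide; open, the fingers measure 119 mm over their backs; the gripper's body (75 mm by 177 mm) begins 78 mm behind the grasp point.
Start: joints at [-0.121, 0.276, 1.505, -0, 1.361, -0.121], TCP at [575.035, -0.01, 205.493] pointing down, gripper open.
Joint ranges: [-2.89, 2.89], [-0.75, 2.08], [0.22, 2.7], [-1.18, 4.32], [0.11, 2.71], [-2.7, 2.7]. Speed limits (rad/s): [2.57, 2.57, 3.14, 3.14, 3.14, 3.14].

INTERFACE

Orientations are given as a unit quaternion [w, x, y, z].
In Python, from plant import read_state, capture, finish_job gives the robot as it stands.
- The arm moves only by the tool drive_tool, never from a script. Its argument "series" is a list of rows, each a list of 7 numbers: the shift along the tool's x, y, z in mm, then the turn, a rotation vector about the tool's x, y, z in degrees, then the closure in counts, from 0 (fully open) to 255 (shut). In form: [[x, y, z, rx, ry, rz, claw], ...]. A call has 1 to 8 rows; each row shifts and turns the pose as measured when the row begins, along the tool's axes as they then stand; what a row does not reach is not made up. A row lasts 1/10 s, in which the tool goes at most 50 mm and 8.59 degrees, less where a joint would pass 70% of its speed; a pose out of reach is approached as far as the arm can. A call with a gripper value outside its range is refused whole. The fingers move at their own pace and stop on an object; "force" is the grip in N (left out, the last holds). Time passes only in rows, so rows that do not move let the fingers close. It gives the time, the measured TCP pose, the force and the opening at its end, in the units of the state.
- read_state(): the state, without advancing time (a new reading comes with each control period).
- capture(name): name is "scene" or "side" or "wrist"; returns a dict with "pixels" (384x512x3 uint8, red, green, blue), "mtx" (3x3 intrinsics, pixels), "k1" (the pictures are not rectified: a ray, as slopes to the right and down, at radius r is drawn at 1 + k1 r^2 times it, then the intrinsics apply), "R" (3x3) and "t" (3): a world point X has camera coordinates R X + t. Camera axes: x right, y down, z forward; pixel columns grow to the right and rows downward; lengths in mm; the calibration is good to about 2 mm. A picture is of the moment at which its call begins. There is no depth.
- finish_job(): hands the job in, once; it reports no verdict.
The state is a dict: "clock": time; "joint_positions": joint angles; "joint_velocities": joint speeds; "effort": joint torques, N m; "tcp_pos": TCP position; "tool_rot": TCP orientation; "contact_force": force on the tool from outside, world axes, zero at the start; "wrist_torque": the same for the moment, N m; "width": finger opening in mm.
Only numpy, scipy, OpenCV 4.12 (cv2) and the standard library are available. Lean on these libraries where they do the work, as an engineer would, in place of code of your own. Each camera call takes 0.05 s, during which the arm holds its last target. There are 200 camera calls.

## Working session

There is one attempt and no reset: what is moved stays moved. The work goes in short steps, Python scripts to look and compute and a tool call to move; the robot and the scene stay as the last step left them, time stands still between calls to the robot, and variables do not carry over. Pictures are saved under pics/ and viewed, about 8 in all and at most 12, crops included, and the job is handed in when it is done.

Besides the shell and the picture viewer there is one more tool, called after "Request:" as name(argument=value, ...) on one line, values as JSON. drive_tool: Moves the arm, as the interface text tells. Its arguments: {"type":"object","properties":{"series":{"type":"array"},"force":{"type":"number"}},"required":["series"]}

```bash
ls; mkdir -p pics
cat > h.py <<'E'
import numpy as np, cv2
from plant import read_state, capture, finish_job
def und(c,uv):
    K=np.array(c["mtx"],float); d=np.array([float(c["k1"]),0,0,0])
    return cv2.undistortPoints(np.array(uv,float).reshape(-1,1,2),K,d).reshape(-1,2)
def ray(c,uv):
    R=np.array(c["R"]);t=np.array(c["t"]);n=und(c,uv)
    return -R.T@t, np.c_[n,np.ones(len(n))]@R
def onz(c,uv,z):
    o,d=ray(c,uv); return o+d*((z-o[2])/d[:,2])[:,None]
def save(c,name,box=None,s=1):
    im=c["pixels"]
    if box: x0,y0,x1,y1=box; im=im[y0:y1,x0:x1]
    cv2.imwrite("pics/"+name,cv2.resize(im,None,fx=s,fy=s,interpolation=cv2.INTER_CUBIC)[:,:,::-1])
E
python3 - <<'E'
from h import *
import pickle
C={n:capture(n) for n in("scene","side","wrist")}
pickle.dump(C,open("c.pkl","wb"))
im=np.hstack([C["scene"]["pixels"],C["side"]["pixels"]])
cv2.imwrite("pics/a.png",cv2.resize(C["scene"]["pixels"],(784,588))[:,:,::-1])
cv2.imwrite("pics/b.png",cv2.resize(C["side"]["pixels"],(784,588))[:,:,::-1])
for n in C: print(n,-np.array(C[n]["R"]).T@C[n]["t"],C[n]["k1"])
print(read_state())
E
```

```text
pics
scene [901.25974026 448.49922561 475.76650539] -0.056859229432435286
side [ 228.59672672 -403.23088549  585.45220241] -0.05117652947246678
wrist [574.75975487  76.26523439 384.69004787] 0.016301156785347975
{'clock': 0.15, 'joint_positions': array([-1.21010525e-01,  2.76422544e-01,  1.50578001e+00,  6.95552010e-06,
        1.36071021e+00, -1.21018652e-01]), 'joint_velocities': array([ 0.00037745, -0.00139197, -0.00347348, -0.00122548,  0.00177772,
        0.00089381]), 'effort': array([ 2.15351523e-03, -4.04925048e+01, -2.37432325e+01,  7.02095032e-02,
        3.15094914e-02, -7.84152348e-05]), 'tcp_pos': array([5.74597488e+02, 4.01810640e-02, 2.04843796e+02]), 'tool_rot': array([ 7.07165358e-01, -7.07047896e-01,  4.60668792e-04,  4.65386338e-04]), 'contact_force': array([-0.15024809,  0.16528343, -1.31294388]), 'wrist_torque': array([-0.0127729 , -0.00624206, -0.05823207]), 'width': 93.56598425963313}
```

View pics/a.png

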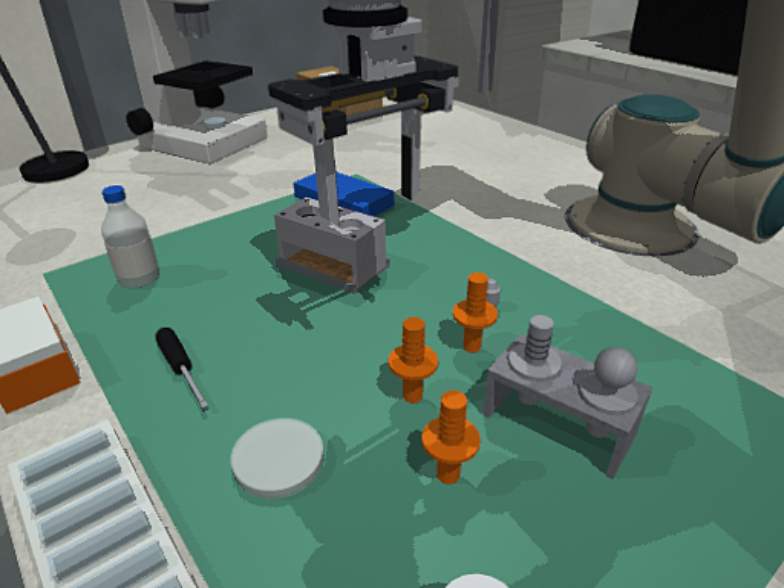

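View pics/b.png

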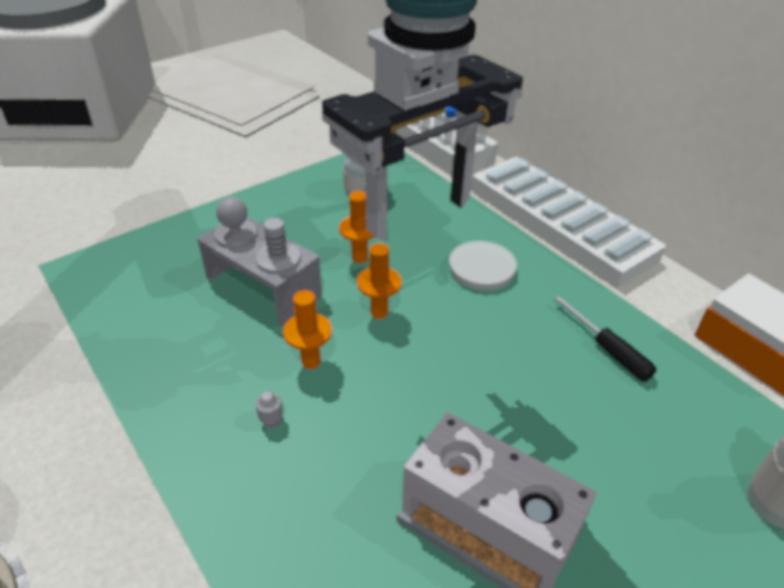

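The scene view (784 px wide) shows the steel straight-handled rod at (540,340) in the grey rack, with the ball punch next to it at (615,370). The three orange rods are look-alikes and stay untouched. In the side view the rod is at (275,240). The stand's bores are at (460,460), which looks open with cork visible through it, and (540,508), which has a dark ring with glass. I'll confirm both with one enlarged crop and a rough measurement.

Run:
```python
from h import *
import pickle
C=pickle.load(open("c.pkl","rb")); S=C["side"]["pixels"];A=C["scene"]["pixels"]
f=lambda im,x0,y0:cv2.resize(im[y0:y0+130,x0:x0+130],(390,390),interpolation=cv2.INTER_CUBIC)
g=np.hstack([f(S,258,262),f(S,120,120)])
cv2.imwrite("pics/c.png",g[:,:,::-1])
k=512/784
def tri(a,b):
    o1,d1=ray(C["scene"],np.array([a])*k);o2,d2=ray(C["side"],np.array([b])*k)
    s=np.linalg.lstsq(np.c_[d1[0],-d2[0]],o2-o1,rcond=None)[0]
    p,q=o1+s[0]*d1[0],o2+s[1]*d2[0];return (p+q)/2,np.linalg.norm(p-q)
print("rodtop",tri((541,321),(275,224)),"ball",tri((615,368),(232,212)))
for n,a,b in(("o1",(478,279),(358,197)),("o2",(413,324),(380,250)),("o3",(453,398),(304,297))): 
  print(n,tri(a,b))
print("side z85 bores+corners",onz(C["side"],np.array([(461,459),(540,508),(450,415),(595,492),(405,470),(545,555)])*k,85).round())
```

```text
rodtop (array([500.21023318, 181.33671095, 124.3073009 ]), np.float64(2.1800548901531736)) ball (array([480.45114633, 261.05738052, 104.736214  ]), np.float64(0.36040242849530724))
o1 (array([564.6787356 , 126.37028756, 171.40514403]), np.float64(36.82677384652667))
o2 (array([586.83378996,  84.0438408 , 105.38349449]), np.float64(1.0356801508730038))
o3 (array([536.37864613, 138.04310056,  11.64212686]), np.float64(52.92581032822482))
side z85 bores+corners [[ 482. -183.   85.]
 [ 503. -261.   85.]
 [ 506. -140.   85.]
 [ 553. -279.   85.]
 [ 434. -162.   85.]
 [ 476. -293.   85.]]
```

View pics/c.png

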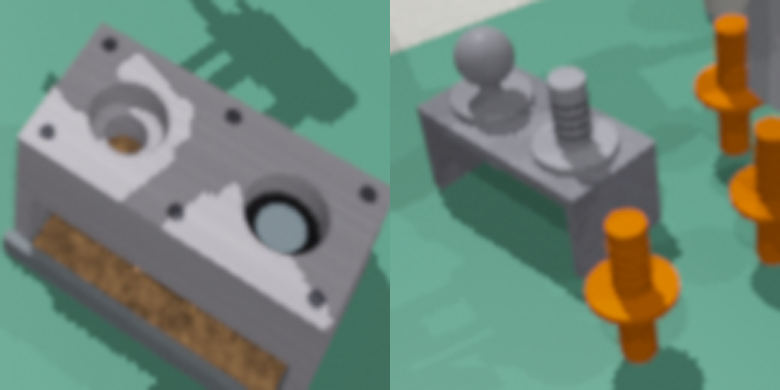

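The crop confirms both. The right bore has a black ring with grey glass (the lens cell), and the left bore holds an open bright ring with cork showing through (the spacer). The target is the steel grooved straight handle in the rack, not the ball punch or any orange rod. The rod is near (500,181) and the cell bore near (503,-261). Next I move above the rod.

Request:
drive_tool(series=[[-19, 0, 45, 0, 0, 0, 0], [-19, 0, 45, 0, 0, 0, 0], [-19, 0, 45, 0, 0, 0, 0], [-18, 0, 45, 0, 0, 0, 0], [0, 0, 0, 0, 0, 0, 0]])

```text
clock: 0.65
tcp_pos: [498.0, 183.9, 202.3]
tool_rot: [0.707, -0.707, 0.004, -0.001]
contact_force: [-0.0, 0.3, 0.5]
width: 93.8
```

Run:
```python
from h import *
import pickle
s=read_state();print(s["tcp_pos"],s["tool_rot"],s["contact_force"])
C=pickle.load(open("c.pkl","rb"));k=512/784
def tri(a,b):
    o1,d1=ray(C["scene"],np.array([a])*k);o2,d2=ray(C["side"],np.array([b])*k)
    q=np.linalg.lstsq(np.c_[d1[0],-d2[0]],o2-o1,rcond=None)[0]
    return o1+q[0]*d1[0]
print("o1",tri((478,279),(304,297)),"o3",tri((453,398),(358,197)))
c=capture("wrist");pickle.dump(c,open("w1.pkl","wb"));save(c,"d.png",s=1.5)
```

```text
[498.04505174 183.94029745 202.25490904] [ 0.70720668 -0.70699729  0.00357887 -0.00085994] [-0.02737901  0.25982201  0.47923085]
o1 [470.24837368  66.69730623 105.37889496] o3 [629.95363577 191.37376183 106.01661962]
```

View pics/d.png

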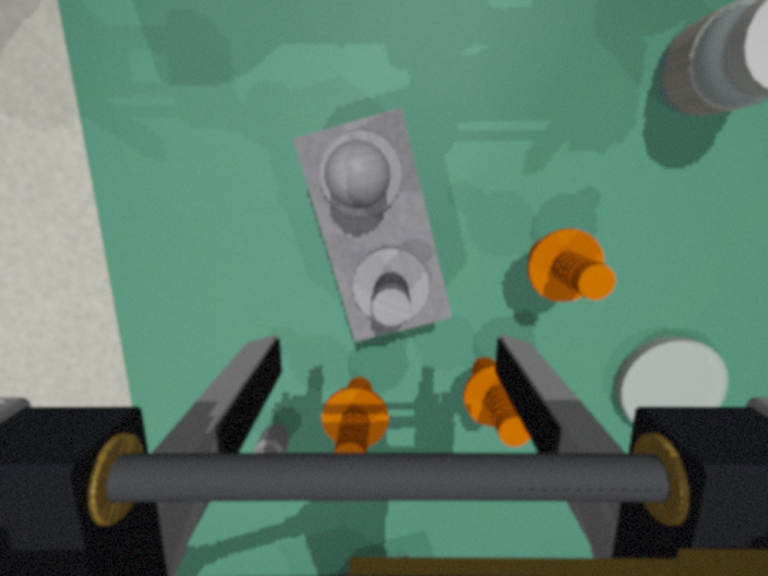

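The wrist view shows the steel rod's handle top at (391,306) in the 1.5x picture, on its collar at (390,285). No orange rod is within finger reach of it.

Run:
```python
from h import *
import pickle
c=pickle.load(open("w1.pkl","rb"))
print(onz(c,[(391/1.5,306/1.5)],126),onz(c,[(390.5/1.5,285/1.5)],76),onz(c,[(357/1.5,172/1.5)],106))
```

```text
[[499.89708933 182.32307045 126.        ]] [[499.74205491 182.8806867   76.        ]] [[479.75604613 260.96703444 106.        ]]
```

Request:
drive_tool(series=[[2, 35, -1.5, 0, 0, 0, 0], [0, 35, 0, 0, 0, 0, 0], [0, 25, 0, 0, 0, 0, 0], [0, 10, 0, 0, 0, 0, 0], [0, 0, 0, 0, 0, 0, 0]])

```text
clock: 1.2
tcp_pos: [505.2, 175.9, 95.2]
tool_rot: [-0.705, 0.709, -0.002, 0.004]
contact_force: [0.3, 0.9, 0.2]
width: 94.1
```

Run:
```python
from h import *
from scipy.spatial.transform import Rotation as Ro
s=read_state();print(s["tcp_pos"],s["contact_force"])
R=Ro.from_quat(s["tool_rot"],scalar_first=True); D=Ro.from_quat([.70710678,-.70710678,0,0],scalar_first=True)
print("turn to level (deg, tool)",np.degrees((R.inv()*D).as_rotvec()),"shift",R.inv().apply(np.array([500,182.5,89])-s["tcp_pos"]))
```

```text
[505.24566654 175.85685474  95.17897507] [0.30897527 0.87758414 0.24543129]
turn to level (deg, tool) [ 0.26227376 -0.48591234  0.18331028] shift [-5.32162883  6.13169914  6.62651202]
```

Request:
drive_tool(series=[[-5, 6, 6.5, 0.3, -0.5, 0, 0], [0, 0, 0, 0, 0, 0, 0], [0, 0, 0, 0, 0, 0, 0]])

```text
clock: 1.5
tcp_pos: [502.6, 182.0, 91.0]
tool_rot: [0.708, -0.707, -0.002, -0.003]
contact_force: [0.7, -0.7, 0.4]
width: 93.7
```

```bash
cat > lv.py <<'E'
from h import *
import sys
from scipy.spatial.transform import Rotation as Ro
def lv(goal=None):
    s=read_state();R=Ro.from_quat(s["tool_rot"],scalar_first=True); D=Ro.from_quat([.70710678,-.70710678,0,0],scalar_first=True)
    print(s["clock"],s["tcp_pos"].round(1),"F",s["contact_force"].round(1),"w",round(s["width"],1),"level",np.degrees((R.inv()*D).as_rotvec()).round(2))
    if goal is not None: print("shift",R.inv().apply(np.array(goal)-s["tcp_pos"]).round(1))
if __name__=="__main__": lv([float(a) for a in sys.argv[1:]] or None)
E
python3 lv.py 500 182.5 89
```

```text
1.5 [502.6 182.   91. ] F [ 0.7 -0.7  0.4] w 93.7 level [-0.1  -0.05  0.43]
shift [-2.6  2.   0.5]
```

Request:
drive_tool(series=[[-2.5, 2, 0.5, 0, 0, 0.4, 0], [0, 0, 0, 0, 0, 0, 255], [0, 0, 0, 0, 0, 0, 255], [0, 0, 0, 0, 0, 0, 255], [0, 0, 0, 0, 0, 0, 255], [0, 0, 0, 0, 0, 0, 255], [0, 0, 0, 0, 0, 0, 255], [0, 0, 0, 0, 0, 0, 255]], force=55)

```text
clock: 2.3
tcp_pos: [501.5, 183.2, 91.4]
tool_rot: [0.708, -0.706, -0.002, -0.002]
contact_force: [0.6, 0.6, 0.1]
width: 41.2
```

Request:
drive_tool(series=[[0, 0, 0, 0, 0, 0, 255], [0, 0, 0, 0, 0, 0, 255], [0, 0, 0, 0, 0, 0, 255], [0, 0, 0, 0, 0, 0, 255], [0, 0, 0, 0, 0, 0, 255], [0, 0, 0, 0, 0, 0, 255]])

```text
clock: 2.9
tcp_pos: [501.1, 183.1, 91.3]
tool_rot: [0.708, -0.706, -0.001, -0.001]
contact_force: [0.1, 0.0, 0.5]
width: 23.1
```

```bash
python3 lv.py 500 182.5 200
```

```text
2.9 [501.1 183.1  91.3] F [0.1 0.  0.5] w 23.1 level [-0.15 -0.01  0.23]
shift [  -0.6 -108.7   -0.4]
```

Gripped, with the width at 23 mm on the 24 mm handle. Lifting.

Request:
drive_tool(series=[[0, -15, 0, 0, 0, 0, 255], [0, -25, 0, 0, 0, 0, 255], [0, -30, 0, 0, 0, 0, 255], [0, -30, 0, 0, 0, 0, 255], [0, -20, 0, 0, 0, 0, 255], [0, 0, 0, 0, 0, 0, 255]])

```text
clock: 3.5
tcp_pos: [499.1, 182.3, 212.3]
tool_rot: [0.707, -0.707, 0.001, 0.001]
contact_force: [-0.2, 0.0, -1.4]
width: 23.2
```

```bash
python3 lv.py 503 -200 210
```

```text
3.5 [499.1 182.3 212.3] F [-0.2  0.  -1.4] w 23.2 level [-0.05 -0.01 -0.12]
shift [   3.9    1.9 -382.3]
```

Request:
drive_tool(series=[[0.5, 0, -30, 0, 0, 0, 255], [0.5, 0, -45, 0, 0, 0, 255], [0.5, 0, -45, 0, 0, 0, 255], [0.5, 0, -45, 0, 0, 0, 255], [0.5, 0, -45, 0, 0, 0, 255], [0.5, 0, -45, 0, 0, 0, 255], [0.5, 0, -45, 0, 0, 0, 255], [0.5, 0, -20, 0, 0, 0, 255]])

```text
clock: 4.3
tcp_pos: [499.9, -144.7, 199.6]
tool_rot: [0.709, -0.705, 0.002, 0.008]
contact_force: [-0.3, -0.1, -1.5]
width: 23.5
```

Run:
```python
from h import *
from lv import lv
import pickle
lv([503,-261,212])
C={n:capture(n) for n in("scene","side","wrist")};pickle.dump(C,open("c2.pkl","wb"))
f=lambda n,x0,y0:cv2.resize(C[n]["pixels"][y0:y0+190,x0:x0+190],(390,390),interpolation=cv2.INTER_CUBIC)
g=np.hstack([f("scene",120,60),f("side",240,194)]);cv2.imwrite("pics/e.png",g[:,:,::-1])
save(C["wrist"],"f.png",s=1.5)
```

```text
4.3 [ 499.9 -144.7  199.6] F [-0.3 -0.1 -1.5] w 23.5 level [-0.3   0.49 -0.79]
shift [   1.9  -13.1 -116.2]
```

View pics/e.png

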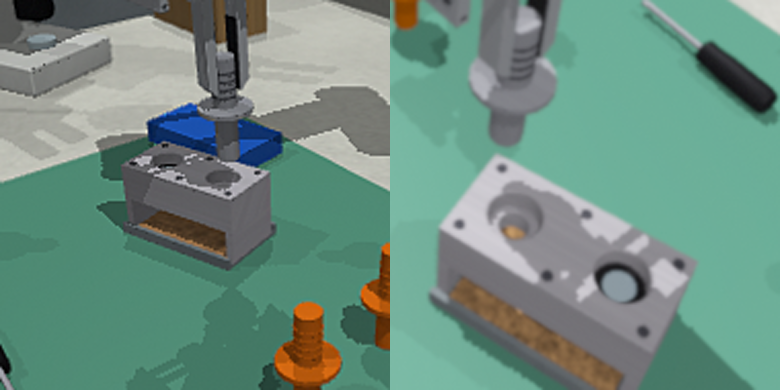

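View pics/f.png

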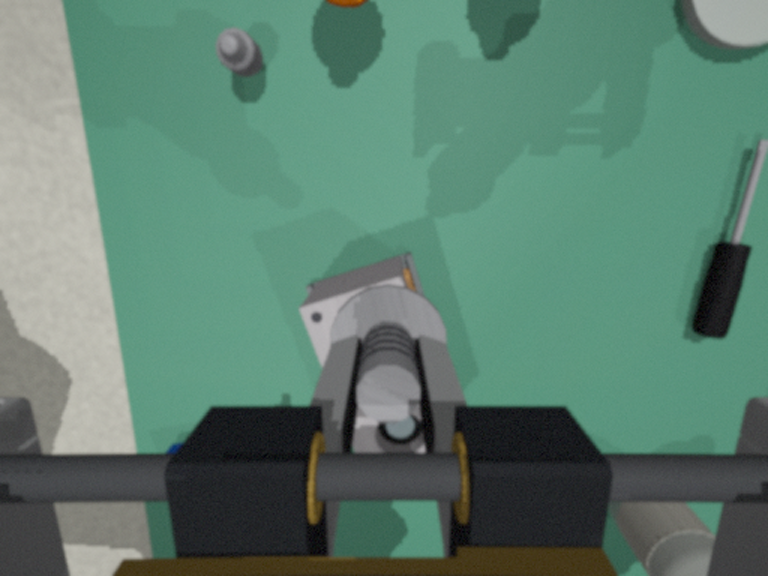

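The side crop clearly shows the two bores and the six screw heads on the stand's top. The wrist view also shows the cell's glass at (400,432). I'll use the screws to fix the stand frame and compare with the held rod's foot in the same view.

Run:
```python
from h import *
import pickle
C=pickle.load(open("c2.pkl","rb"));k=190/390
sd=np.array([(500,172),(587,214),(680,264),(458,224),(546,275),(643,331)])
sd=(sd-[390,0])*k+[240,194]
sc=np.array([(165,145),(210,158),(258,172),(133,163),(179,178),(229,193)])*k+[120,60]
for n,p in(("side",sd),("scene",sc)):
    w=onz(C[n],p,85);m=w.mean(0);print(n,w[:,:2].round(0).tolist(),m.round(1))
    ax=(w[0]+w[3]-w[2]-w[5]) if n=="side" else (w[2]+w[5]-w[0]-w[3]); ax/=np.linalg.norm(ax); print("axis",ax.round(3),"bore-",(m-40*ax).round(1),"bore+",(m+40*ax).round(1))
# glass centre
print("glass side",onz(C["side"],[((620-390)*k+240,286*k+194)],71), "wrist",onz(C["wrist"],[(400/1.5,429/1.5)],71))
# collar centre, height from tcp
z=199.6+9.7-28+0
print("collar top side",onz(C["side"],[((513-390)*k+240,82*k+194)],z+3),"scene",onz(C["scene"],[(225*k+120,107*k+60)],z+3-3))
```

```text
side [[498.0, -149.0], [522.0, -211.0], [544.0, -275.0], [447.0, -165.0], [469.0, -228.0], [490.0, -292.0]] [ 495.  -219.8   85. ]
axis [-0.332  0.943  0.   ] bore- [ 508.3 -257.5   85. ] bore+ [ 481.7 -182.1   85. ]
scene [[490.0, -289.0], [469.0, -226.0], [448.0, -163.0], [544.0, -272.0], [523.0, -207.0], [501.0, -144.0]] [ 495.7 -216.6   85. ]
axis [-0.319  0.948  0.   ] bore- [ 508.5 -254.5   85. ] bore+ [ 483.  -178.7   85. ]
glass side [[ 508.62388142 -258.03176512   71.        ]] wrist [[ 508.82923925 -261.79584373   71.        ]]
collar top side [[ 495.64618692 -152.5359988   184.3       ]] scene [[ 500.023389   -143.84695958  181.3       ]]
```

Request:
drive_tool(series=[[3, 0, -30, -0.3, 0.5, -0.8, 255], [3, 0, -40, 0, 0, 0, 255], [2, 0, -30, 0, 0, 0, 255], [0, 0, -8, 0, 0, 0, 255], [0, 0, 0, 0, 0, 0, 255]])

```text
clock: 4.95
tcp_pos: [507.5, -243.5, 194.5]
tool_rot: [0.711, -0.703, -0.001, 0.004]
contact_force: [-0.9, 1.0, -1.0]
width: 23.2
```

```bash
python3 lv.py 508.5 -257.5 172
```

```text
4.95 [ 507.5 -243.5  194.5] F [-0.9  1.  -1. ] w 23.2 level [-0.68  0.38 -0.28]
shift [  1.   22.3 -14.2]
```

Request:
drive_tool(series=[[1, 0, -14, -0.7, 0.4, -0.3, 255], [0, 0, 0, 0, 0, 0, 255], [0, 0, 0, 0, 0, 0, 255]])

```text
clock: 5.25
tcp_pos: [508.4, -253.6, 193.6]
tool_rot: [0.708, -0.706, -0.001, 0.001]
contact_force: [-0.4, -0.4, -0.5]
width: 23.4
```

```bash
python3 lv.py 508.5 -257.5 174
```

```text
5.25 [ 508.4 -253.6  193.6] F [-0.4 -0.4 -0.5] w 23.4 level [-0.12  0.17 -0.04]
shift [ 0.1 19.6 -4. ]
```

Request:
drive_tool(series=[[0, 12, -4, 0, 0, 0, 255], [0, 7, 0, 0, 0, 0, 255], [0, 0, 0, 0, 0, 0, 255], [0, 0, 0, 0, 0, 0, 255]])

```text
clock: 5.65
tcp_pos: [508.1, -255.5, 172.8]
tool_rot: [0.708, -0.706, -0.001, 0.002]
contact_force: [-0.1, -0.6, -1.5]
width: 23.4
```

Run:
```python
from h import *
from lv import lv
import pickle
lv([508.5,-257.5,174])
C={n:capture(n) for n in("scene","side")};pickle.dump(C,open("c3.pkl","wb"))
f=lambda n,x0,y0:cv2.resize(C[n]["pixels"][y0:y0+130,x0:x0+130],(390,390),interpolation=cv2.INTER_CUBIC)
g=np.hstack([f("scene",150,60),f("side",275,240)]);cv2.imwrite("pics/g.png",g[:,:,::-1])
```

```text
5.65 [ 508.1 -255.5  172.8] F [-0.1 -0.6 -1.5] w 23.4 level [-0.19  0.29 -0.06]
shift [ 0.4 -1.2 -2. ]
```

View pics/g.png

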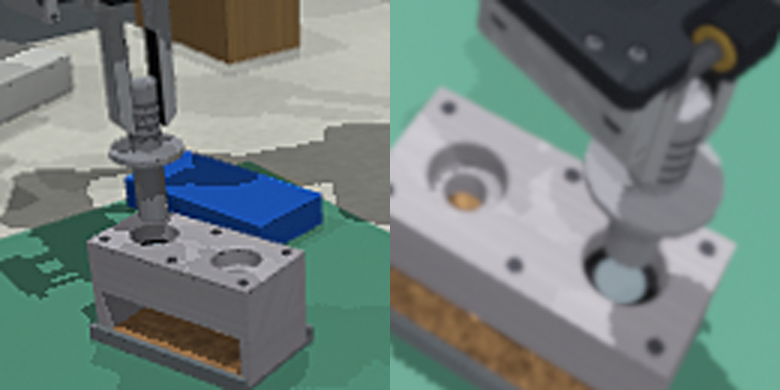

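The rod's foot hangs just over the cell's bore: foot at (154,218) with the mouth at (154,235) in the scene crop, and foot at (633,252) with the mouth at (624,270) in the side crop.

Run:
```python
from h import *
import pickle
C=pickle.load(open("c3.pkl","rb"))
a=onz(C["scene"],[(154/3+150,218/3+60)],99.5)[0];b=onz(C["side"],[((633-390)/3+275,252/3+240)],99.5)[0]
m=onz(C["scene"],[(154/3+150,235/3+60)],85)[0];n=onz(C["side"],[((624.5-390)/3+275,269.5/3+240)],85)[0]
print("foot",a.round(1),b.round(1),"mouth",m.round(1),n.round(1))
```

```text
foot [ 509.7 -250.7   99.5] [ 506.9 -259.9   99.5] mouth [ 510.8 -251.4   85. ] [ 505.9 -259.3   85. ]
```

The foot and mouth agree to about 1 mm when the two views are averaged. Entering the bore.

Request:
drive_tool(series=[[0, 10, -0.5, -0.2, 0.3, 0, 255], [0, 10, 0, 0, 0, 0, 255], [0, 4, 0, 0, 0, 0, 255], [0, 0, 0, 0, 0, 0, 255]], force=60)

```text
clock: 6.15
tcp_pos: [508.3, -256.3, 147.2]
tool_rot: [-0.707, 0.707, -0.0, 0.0]
contact_force: [-0.1, -0.0, -1.7]
width: 22.9
```

```bash
python3 lv.py 508.4 -256 144
```

```text
6.15 [ 508.3 -256.3  147.2] F [-0.1 -0.  -1.7] w 22.9 level [ 0.06 -0.05 -0.02]
shift [0.1 3.2 0.3]
```

Request:
drive_tool(series=[[0, 5, 0, 0, 0, 0, 255], [0, 5, 0, 0, 0, 0, 255], [0, 5, 0, 0, 0, 0, 255], [0, 5, 0, 0, 0, 0, 255]])

```text
clock: 6.55
tcp_pos: [509.7, -257.1, 128.9]
tool_rot: [-0.706, 0.708, 0.001, 0.002]
contact_force: [-2.1, 1.1, 4.5]
width: 22.9
```

Request:
drive_tool(series=[[-0.5, 5, 0.5, 0, 0, 0, 255], [0, 5, 0, 0, 0, 0, 255], [0, 5, 0, 0, 0, 0, 255], [0, 3, 0, 0, 0, 0, 255], [0, 0, 0, 0, 0, 0, 255]])

```text
clock: 7.05
tcp_pos: [508.1, -256.0, 106.4]
tool_rot: [-0.707, 0.708, -0.0, 0.001]
contact_force: [0.0, -0.1, 1.1]
width: 23.2
```

```bash
python3 lv.py 508.4 -256 106.3
```

```text
7.05 [ 508.1 -256.   106.4] F [ 0.  -0.1  1.1] w 23.2 level [ 0.08 -0.06  0.04]
shift [0.3 0.1 0. ]
```

Request:
drive_tool(series=[[0, 1.5, 0, 0, 0, 0, 255], [0, 1.5, 0, 0, 0, 0, 255], [0, 1, 0, 0, 0, 0, 255]])

```text
clock: 7.35
tcp_pos: [508.1, -256.1, 106.3]
tool_rot: [-0.706, 0.708, 0.0, 0.001]
contact_force: [-1.7, 0.9, 3.0]
width: 22.9
```

Run:
```python
from h import *
from lv import lv
import pickle
lv()
C={n:capture(n) for n in("scene","side")};pickle.dump(C,open("c4.pkl","wb"))
f=lambda n,x0,y0:cv2.resize(C[n]["pixels"][y0:y0+130,x0:x0+130],(390,390),interpolation=cv2.INTER_CUBIC)
g=np.hstack([f("scene",150,75),f("side",265,254)]);cv2.imwrite("pics/i.png",g[:,:,::-1])
```

```text
7.35 [ 508.1 -256.1  106.3] F [-1.7  0.9  3. ] w 22.9 level [ 0.12 -0.06  0.09]
```

View pics/i.png

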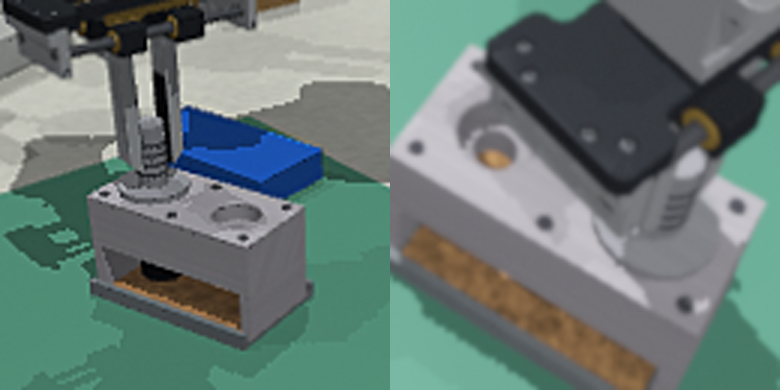

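The collar is flat on the block at (155,187) in the scene crop, a black disc shows under the bore at (160,270), and the spacer is still in its bore. One firmer push will confirm the stop, then I release.

Request:
drive_tool(series=[[0, 5, 0, 0, 0, 0, 255], [0, 5, 0, 0, 0, 0, 255]])

```text
clock: 7.65
tcp_pos: [508.1, -256.3, 106.1]
tool_rot: [-0.705, 0.709, 0.001, 0.002]
contact_force: [-7.3, 4.6, 30.2]
width: 23.2
```

Request:
drive_tool(series=[[0, 0, 0, 0, 0, 0, 255], [0, 0, 0, 0, 0, 0, 0], [0, 0, 0, 0, 0, 0, 0], [0, 0, 0, 0, 0, 0, 0], [0, 0, 0, 0, 0, 0, 0], [0, 0, 0, 0, 0, 0, 0], [0, 0, 0, 0, 0, 0, 0]])

```text
clock: 8.35
tcp_pos: [509.3, -257.1, 106.3]
tool_rot: [-0.705, 0.709, 0.002, 0.003]
contact_force: [0.6, -0.0, -0.3]
width: 67.5
```

```bash
python3 lv.py
```

```text
8.35 [ 509.3 -257.1  106.3] F [ 0.6 -0.  -0.3] w 67.5 level [ 0.37 -0.05  0.39]
```

The push reached 30 N with no further travel, so this is a hard stop. Retreating straight up, then away.

Request:
drive_tool(series=[[0, 0, 0, 0.4, 0, 0.4, 0], [0, 0, 0, 0, 0, 0, 0], [0, -15, 0, 0, 0, 0, 0], [0, -35, 0, 0, 0, 0, 0], [0, -40, 0, 0, 0, 0, 0], [0, -40, 30, 0, 0, 0, 0], [0, 0, 45, 0, 0, 0, 0], [0, 0, 45, 0, 0, 0, 0]])

```text
clock: 9.15
tcp_pos: [510.7, -139.8, 239.5]
tool_rot: [0.708, -0.706, 0.005, -0.003]
contact_force: [0.9, 0.2, -0.7]
width: 94.0
```

Request:
drive_tool(series=[[0, 0, 45, 0, 0, 0, 0], [0, 0, 30, 0, 0, 0, 0], [0, 0, 0, 0, 0, 0, 0], [0, 0, 0, 0, 0, 0, 0]])

```text
clock: 9.55
tcp_pos: [511.3, -57.6, 241.9]
tool_rot: [0.708, -0.706, 0.001, -0.002]
contact_force: [-0.1, -0.2, -0.9]
width: 93.9
```

Run:
```python
from h import *
from lv import lv
lv()
C={n:capture(n) for n in("scene","side")}
f=lambda n,x0,y0:cv2.resize(C[n]["pixels"][y0:y0+130,x0:x0+130],(390,390),interpolation=cv2.INTER_CUBIC)
g=np.hstack([f("scene",150,75),f("side",265,254)]);cv2.imwrite("pics/j.png",g[:,:,::-1])
c=C["scene"];K=np.array(c["mtx"]);
P=np.array([(508.3,-256,z) for z in(8,26,33,91,147)],float)
uv=cv2.projectPoints(P,cv2.Rodrigues(np.array(c["R"]))[0],np.array(c["t"]),K,np.array([c["k1"],0,0,0]))[0].reshape(-1,2)
print("scene crop px of z=8,26,33,91,147",((uv-[150,75])*3).round())
```

```text
9.55 [511.3 -57.6 241.9] F [-0.1 -0.2 -0.9] w 93.9 level [-0.19 -0.25  0.07]
scene crop px of z=8,26,33,91,147 [[162. 272.]
 [160. 253.]
 [160. 245.]
 [153. 180.]
 [146. 113.]]
```

View pics/j.png

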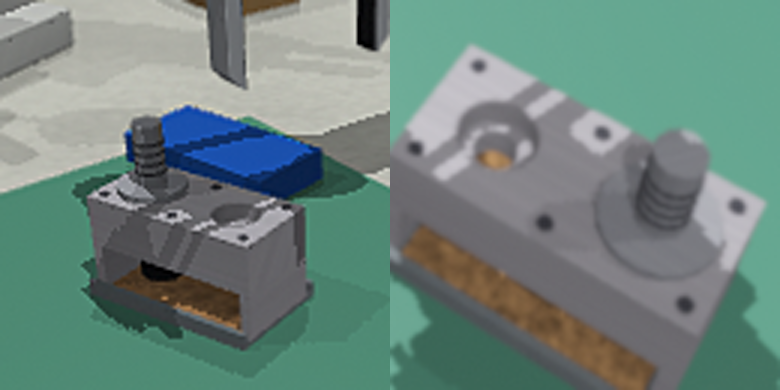

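The rod stands upright with its collar flat on the block. The black cell's lower edge is at about row 280 in the scene crop, which matches a base at cork height (axis projected to row 272, plus the half-ellipse). The spacer is in place and the gripper is clear.

```bash
python3 -c "
from plant import finish_job
print(finish_job())"
```

```text
the job is handed in; nothing more can be done
None
```

The steel straight-handled rod is pushed home in the lens cell's bore and left standing there. The job was handed in about 10 s into the robot's clock.

- **Collar:** It sits flat on the block. The tool stopped at z 106 mm, against about 106.3 mm expected for collar home. A final push reached 30 N on the wrist with no further travel.
- **Cell:** The last scene picture shows it in the tray, with its lower edge where a cell lying on the cork should appear. Only its lower part is visible through the stand's window.
- **Rest of the scene:** The spacer ring is still in the other bore, I left the orange rods and the ball punch alone, and the gripper is open and well clear.
- **Disagreement:** The two fixed cameras differed by 3–9 mm on bore and foot positions, beyond the stated 2 mm calibration. The foot-to-bore offset agreed to about 1 mm, so I aligned on that.

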